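# Refit the battery cover of the test fixture

### The job

Draw the yellow battery cover out from under the instrument shelf, lay it flat on the blue mat and let go of it. Then take it again, hook its front lip into the slot at the near end of the open battery bay on the test fixture, and with the lip hooked pivot the cover down until the red catch snaps over its tail and it sits flush. Do not disturb the mouse, the screwdriver and the other loose parts on the bench.

Things in the scene. Friction and masses are not known exactly. Their poses are not given: they have to be found in the camera images.
- cover: Yellow plastic battery cover, 140 g, starts right side up on the bench. Origin: centre of its underside; x runs from lip to tail, z out of its top. Shell 150 (x -75..75) by 52 (y) by 16 high, hollow below, walls 4 to 6. Grey lip tongue x -93..-75, 36 wide, z 0..4. Grey tail ledge x 75..83, 30 wide, z 4..8. Black finger grip on top (see point grip). Its sides can be gripped, 52 wide
- lip (a point): Tip of the cover's tongue, at cover (-93, 0, 2) mm; it starts about 100 mm out in front of the shelf
- grip (a point): Centre of the cover's black finger grip, a block 14 (x) by 40 (y) by 22 high (cover z 16..38), at cover (35, 0, 27) mm; cover's axes. At the start it is 15 to 30 mm behind the shelf board's front edge, below the board
- tail (a point): End of the cover's tail ledge, its top face, at cover (83, 0, 8) mm
- riser: Fixed aluminium instrument shelf with a bench meter on it. Origin on the bench under its centre; open front faces its +y. Board 270 (x) by 160 (y), front edge at y 80, underside at z 52; legs 12 thick at its two x ends; meter on top to z 136, its controls reach y 81. The cover starts with its x axis roughly along the shelf's -y (lip towards +y)
- mat: Fixed blue bench mat 250 (x) by 220 (y), 2 thick; origin: centre of its underside
- fixture: Fixed test fixture, teal with black deck, 300 (x) by 260 (y), deck top at z 64; origin: centre of its underside; near end is -x. Press, tube handle and toggle clamp stand on the deck at y > 35, up to z 165. The deck around the bay is clear from y -130 to 20 but for a 12 high white strip at x 95..145, y -115..-99, and the red catch
- bay (a point): Where the cover's origin lies when home, with the same axes as the cover and fixture; at fixture (0, -55, 48) mm. Seen from it: bay opening x -77..77, 57 wide; seat rails, top at z 0, for the cover's skirts from x -60 to 77 at |y| > 21; 18 free below between them and ahead of them; a notch 36 wide at the tail on to x 86. The home cover's top is flush with the deck, z 16
- slot (a point): Mouth of the slot for the lip, in the near (-x) wall of the bay, at bay (-77, 0, 3.5) mm. It runs 23 deep to -x under an aluminium ledge (underside at bay z 7, top at bay z 16), full bay width, no floor until bay z -18. With the cover tilted 25 deg, tail up, the tongue slides in along its own length
- catch (a joint): Red sprung catch at the tail end of the bay, slides to fixture +x: 0 = forward (closed), 0.009 m = fully back; spring 2.4 N at 0, 6 N at the end. Its sloped nose (tip at bay x 78, from bay z 9 up to 25, 30 wide) is driven back by the cover's tail coming down (7 to 12 N of push at the finger grip) and snaps over the tail ledge when the cover is home
- mouse: Black computer mouse, 105 by 60 by 30, loose, on the near side of the mat; origin: centre of its underside
- driver: Screwdriver 190 long, loose, lying beyond the mat; leave it alone
- module: Black electronic module with grey connector, 115 by 70 by 30, loose, beyond the mat or left of the fixture; origin: centre of its underside
- block: White connector block 60 by 80 by 40 with a green and an orange socket, loose, in the other of these two places; origin: centre of its underside
Things that resemble listed ones, but are neither listed nor needed, are in the scene too. Of the things that look like the cover, take the one that is nearest to the robot's base at the start.

How it is judged:
On the way, in this order (a step that is already met when the one before it is completed fails the run):
1. the cover lies flat on the blue mat, let go (x of cover in the frame of mat between -0.125 and 0.125 m and y of cover in the frame of mat between -0.11 and 0.11 m and height (world z) of cover below 0.008 m and angle between cover's own z axis and vertical below 0.06 rad and contact force between cover and the fingers below 0.2 N and linear speed of cover below 0.02 m/s), for 0.2 s.
2. the lip is in the slot with the tail still raised (x of lip in the frame of slot between -0.024 and -0.003 m and y of lip in the frame of slot between -0.015 and 0.015 m and z of lip in the frame of slot between -0.022 and 0.003 m and angle between cover's own z axis and vertical above 0.12 rad), for 0.1 s.
At the end, for the whole second after the job is handed in: The cover is home in the bay: its origin within 6 mm of the bay point seen from above, turned no more than 0.08 rad, level within 2 deg, its lip under the ledge, its tail no more than 2.5 mm above its seat, with the catch sprung forward over it (within 2 mm of closed), at rest (horizontal distance between cover and bay below 0.006 m and angle between the x axis of cover and the x axis of bay, either way round below 0.08 rad and angle between cover's own z axis and vertical below 0.035 rad and z of tail in the frame of bay below 0.0105 m and z of lip in the frame of bay below 0.0055 m and x of lip in the frame of slot below -0.008 m and value of joint catch below 0.002 m and linear speed of cover below 0.02 m/s); the robot touches nothing.
It fails at once if a loose thing beside the job is shifted by more than 25 mm (distance of any of mouse, driver, module, block from where it was at the start of the episode above 0.025 m).
It also fails if it takes over 58 s, if anything falls off the work surface, if the arm or the gripper's body presses on something with over 40 N, if the wrist force passes 120 N, or if a joint passes its speed limit or range.

### The arm

A 7-joint arm with a two-finger parallel gripper is mounted at the origin on the work surface. World frame = base frame: x ahead of the robot, y to its left, z up, the work surface at z = 0. Lengths are in m, angles in rad, forces in N, time in s.
With the tool pointing down it reaches from about 0.425 to 0.875 m from the base axis. Payload 8.4 kg.
Tool frame: the origin (TCP) lies midway between the tips of the shut fingers; the grasp point (between the pads) lies grasp_offset behind it (grasp_offset is the distance from the TCP to the grasp point, in m); z points along the fingers, y is the line along which they close (so a half turn about z gives the same grasp; the last joint's range is limited). The gripper opens to 85 mm and grips with 20 to 120 N. Pads are 22 mm wide; open, the fingers measure 114 mm over their backs; the gripper's body (76 mm by 85 mm) begins 54 mm behind the grasp point. The pads swing forward as they close: fully open they stand 13 mm farther back than shut.
Start: joints at [-0.099, 0.333, 0.04, 1.465, -0.013, 1.343, -0.059], TCP at [0.65, -0, 0.231] pointing down, gripper open.
Joint ranges: [-2.58, 2.58], [-0.38, 2.09], [-1.3, 1.39], [0.25, 2.4], [-1.5, 4.64], [0.08, 2.09], [-2.65, 2.65]. Speed limits (rad/s): [2.22, 2.22, 2.79, 2.79, 3.14, 3.14, 3.14].

### API

Orientations are given as a unit quaternion [w, x, y, z].
In Python, from rig import * gives the robot as it stands. The module is installed in compiled form; this text tells all that it offers.
- The arm moves only by the shell command python3 -m handwheel 'ROWS' [FORCE]. ROWS is JSON, a list of rows, each a list of 7 numbers: the turn, a rotation vector about the tool's x, y, z scaled (see below), then the shift along the tool's x, y, z scaled (see below), then the opening, from -1 (shut) to 1 (fully open). A call has 1 to 8 rows; each row shifts and turns the commanded pose from where the row before left it, along the tool's axes as they then stand; what a row does not reach is not made up. The controller multiplies each number of a shift by 30 mm and each number of a turn by 5 degrees. A row lasts 1/10 s, in which the tool goes at most 50 mm and 8.59 degrees, less where a joint would pass 70% of its speed; a pose out of reach is approached as far as the arm can. A call with a number of a shift or a turn outside -1 to 1 is refused whole. A call with a gripper value outside its range is refused whole. The fingers move at their own pace and stop on an object; FORCE is the grip in N (left out, the last holds). Time passes only in rows, so rows that do not move let the fingers close. It gives the time, the measured TCP pose, the force, the opening and the grip force at its end, in the units of the state.
- read_state(): the state, without advancing time (a new reading comes with each control period).
- read_camera(name): name is "scene" or "side" or "wrist"; returns the picture (480x640x3 uint8, red, green, blue); there is no depth.
- camera_params(name): a dict with "fx", "fy", "cx", "cy" (pixels), "rvec" (rotation vector, rad) and "tvec" (3), from world to camera coordinates, as OpenCV has them. Camera axes: x right, y down, z forward; pixel columns grow to the right and rows downward; lengths in m; the calibration is good to about 2 mm. A picture is of the moment at which its call begins: read the wrist's pose just before it. camera_params takes no time and is no camera call; for the wrist camera it gives the pose at the moment of the call.
- sign_off(): hands the job in; it is judged then, once.
The state is a dict: "time_s": time; "joints": joint angles; "qd": joint speeds; "joint_torque": joint torques, N m; "ee_pos": TCP position; "eef_rot": TCP orientation; "contact_force": force on the tool from outside, world axes, zero at the start; "moment": the same for the moment, N m; "finger_gap": finger opening in m; "grip_force": force on a finger pad.
Only numpy, scipy, OpenCV 4.12 (cv2) and the standard library are available. Lean on these libraries where they do the work, as an engineer would, in place of code of your own. Each camera call takes 0.05 s, during which the arm holds its last target. There are 200 camera calls.

## Working session

There is one attempt and no reset: what is moved stays moved. The work goes in short steps, Python scripts to look and compute and a shell command to move; the robot and the scene stay as the last step left them, time stands still between calls to the robot, and variables do not carry over. Pictures are saved under pics/ and viewed, at most 10 in all, crops included, and the job is handed in when it is done.

```bash
mkdir -p pics && python3 - <<'E'
from rig import *
import cv2
for n in ["scene","side"]:
    im=read_camera(n); cv2.imwrite(f"pics/{n}0.png",im[:,:,::-1]); p=camera_params(n)
    print(n,{k:(v if not hasattr(v,'tolist') else v.tolist()) for k,v in p.items()})
s=read_state(); print(s)
try: print(grasp_offset)
except Exception as e: print(e)
E
```

```text
scene {'fx': 446.05089270130884, 'fy': 446.05089270130884, 'cx': 324.3917219621492, 'cy': 232.77095930543743, 'rvec': [1.7121609142838934, 2.033185466404674, -0.6737126630897139], 'tvec': [0.20365569109174306, -0.39973090190058097, 1.63421936280258]}
side {'fx': 479.1370993039755, 'fy': 479.1370993039755, 'cx': 311.24566265589, 'cy': 237.2109888011053, 'rvec': [2.1644994404580773, -0.9065834832385375, 0.3922751278254392], 'tvec': [-0.4850781558134549, 0.26488555915644824, 1.3031688402084491]}
{'time_s': 0.1, 'joints': array([-0.09916973,  0.33384182,  0.03985259,  1.46619096, -0.01338886,
        1.34329467, -0.05849328]), 'qd': array([ 0.00064014, -0.00152693, -0.0020952 , -0.00313452, -0.00028896,
       -0.00032376, -0.00099921]), 'joint_torque': array([ 3.76442753e-03, -6.60015249e+01,  1.37005594e+00, -4.06471324e+01,
        1.68957113e-02,  9.04385961e-03,  1.07212072e-04]), 'ee_pos': array([ 6.49584842e-01, -3.61172679e-05,  2.30504920e-01]), 'eef_rot': array([-4.82095652e-04,  7.07112659e-01,  7.07100522e-01, -5.54267773e-04]), 'contact_force': array([-0.46705622,  1.56461403,  0.61301191]), 'moment': array([ 0.01513404,  0.00421702, -0.01238504]), 'grip_force': 0.0, 'finger_gap': 0.08534455646147354}
0.0187
```

View pics/scene0.png

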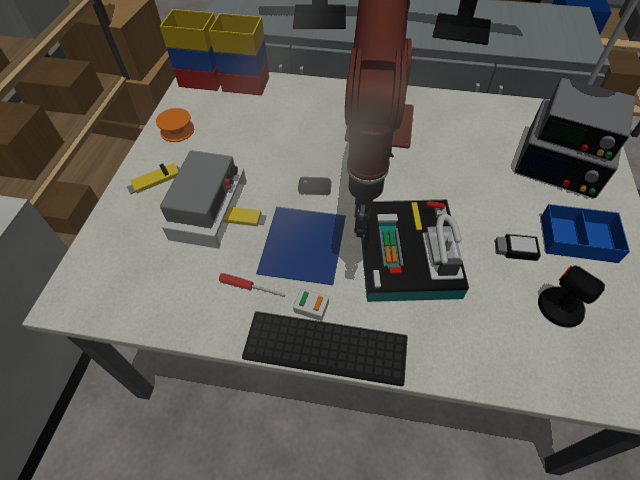

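View pics/side0.png

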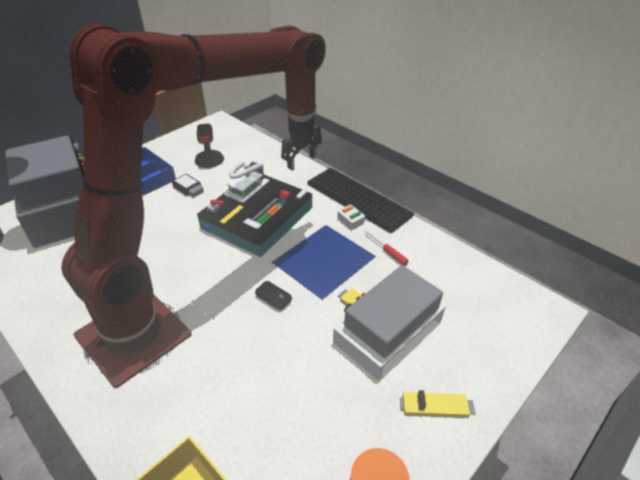

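The scene view shows the cover half under the shelf (245,216), a decoy left of it at (155,178), the mat at (300,245) and the fixture at (415,250) with its catch at (395,270). The side view agrees, and the nearer cover is the one under the shelf.

```bash
cat > h.py <<'E'
from rig import *
import cv2, numpy as np
from scipy.spatial.transform import Rotation as R
def ray(p,uv,z):
    """pixels -> world points on plane z"""
    uv=np.atleast_2d(np.array(uv,float)); M=cv2.Rodrigues(np.array(p['rvec'],float))[0]; t=np.array(p['tvec'],float).ravel()
    d=np.c_[(uv[:,0]-p['cx'])/p['fx'],(uv[:,1]-p['cy'])/p['fy'],np.ones(len(uv))]@M; c=-M.T@t
    return c+d*((z-c[2])/d[:,2])[:,None]
def proj(p,X):
    K=np.array([[p['fx'],0,p['cx']],[0,p['fy'],p['cy']],[0,0,1]])
    return cv2.projectPoints(np.atleast_2d(np.array(X,float)),np.array(p['rvec'],float),np.array(p['tvec'],float),K,None)[0][:,0]
def hsv(im): return cv2.cvtColor(im,cv2.COLOR_RGB2HSV)
def blobs(mask,amin=40):
    n,l,s,c=cv2.connectedComponentsWithStats(mask.astype(np.uint8)); return [(l==i,s[i],c[i]) for i in range(1,n) if s[i,4]>amin]
def rect(m):
    q=cv2.findContours(m.astype(np.uint8),cv2.RETR_EXTERNAL,cv2.CHAIN_APPROX_NONE)[0]; q=max(q,key=cv2.contourArea)
    return q[:,0].astype(float)
def world_rect(p,m,z):
    P=ray(p,rect(m),z)[:,:2]; (c,s,a)=cv2.minAreaRect((P*1000).astype(np.float32)); return np.round(c,1),np.round(s,1),round(a,1)
np.set_printoptions(precision=4,suppress=True)
E
python3 - <<'E'
from h import *
for n in ["scene","side"]:
    p=camera_params(n); im=cv2.imread(f"pics/{n}0.png")[:,:,::-1].copy(); H=hsv(im)
    h,s,v=[H[...,i].astype(int) for i in range(3)]
    for name,m,z in [("blue",(h>105)&(h<130)&(s>140),.002),("yellow",(h>18)&(h<34)&(s>130),.016),("teal",(h>80)&(h<98)&(s>120),.064),("red",((h<6)|(h>174))&(s>150)&(v>120),.07)]:
        for b,st,c in blobs(m,40):
            print(n,name,st,*world_rect(p,b,z))
p=camera_params("wrist"); print(p); cv2.imwrite("pics/w0.png",read_camera("wrist")[:,:,::-1])
E
```

```text
scene blue [553   0  58  34 655] [-913.6  880.5] [295.9 263. ] 9.2
scene blue [ 167   46   67   27 1105] [-298.6 -805.3] [176.3 307. ] 0.7
scene blue [523 150  48  29 682] [115.7 573.8] [135.4 104.8] 71.7
scene blue [ 541  205   88   58 3958] [392.7 648. ] [190.6 238.2] 0.1
scene blue [ 261  214   77   71 2531] [ 573.9 -165.3] [244.6 201.8] 0.1
scene yellow [ 159    9  105   46 3718] [-482.8 -807.1] [491.9 313.5] 89.9
scene yellow [596 149   8   8  51] [ 43.3 750. ] [22.3 39.6] 79.7
scene yellow [131 163  47  30 609] [ 405.7 -697.9] [ 64.6 149.9] 42.5
scene yellow [579 184   8   8  45] [221.9 667. ] [19.4 32.3] 74.0
scene yellow [411 202  11  29 181] [423.9 151.1] [109.   19.3] 11.7
scene yellow [223 207  37  19 508] [ 513.3 -372.9] [ 60.7 103.3] 0.9
scene teal [379 223  21  46 259] [579.4  79.1] [151.7  51.6] 9.6
scene teal [367 290 100  11 827] [725.8 161.2] [ 25.3 257.4] 12.1
scene red [427 201  18   6  59] [413.5 198.9] [49.7 12.9] 87.0
scene red [390 267  11   5  55] [659.9  99.1] [12.4 27.6] 9.7
scene red [219 274  33  14 202] [ 764.  -310.2] [87.5 18.6] 82.1
side blue [142 170  19  11  69] [436.5 620.2] [22.3 84.4] 88.9
side yellow [221 206  22  17  96] [497.8 198.3] [102.1  17. ] 11.5
side yellow [342 290  19  13 143] [ 504.7 -341.2] [48.6 33.5] 1.1
side yellow [404 393  17  20 217] [ 360.1 -660.9] [47. 34.] 41.8
side yellow [422 394  47  20 709] [ 410.3 -716.5] [ 47.  106.6] 42.1
side yellow [138 448  38  32  57] [-141.1 -353.8] [91.8  3.3] 0.4
side yellow [199 450  26  30  52] [ -60.3 -438.2] [ 2.9 88. ] 0.2
side yellow [170 463  41  17 351] [ -98.3 -419.3] [33.  83.9] 44.6
side red [386 246  19  15  49] [ 690.1 -352.7] [75.6  9.2] 83.3
{'fx': 415.3150347576845, 'fy': 415.3150347576845, 'cx': 318.7457268838727, 'cy': 238.25169549015828, 'rvec': array([-2.8333,  0.0013,  0.0033]), 'tvec': array([-0.648 , -0.0387,  0.3813])}
```

View pics/w0.png

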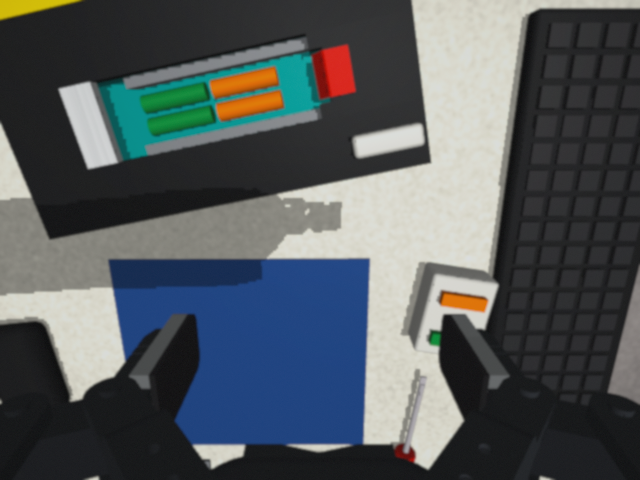

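The wrist view shows the bay clearly: white ledge at (88,125), red catch at (335,70), deck corners (50,238) and (430,162). The mat spans (110..370, 258..445), and the mouse is at (25,370).

```bash
python3 - <<'E'
from h import *
p=camera_params("wrist")
A,B=ray(p,[(50,238),(430,162)],.064); print("deck",A,B,np.linalg.norm(A-B),np.degrees(np.arctan2(*(B-A)[[1,0]])))
print("mat",ray(p,[(109,259),(370,259),(362,444)],.002))
im=cv2.imread("pics/w0.png")[:,:,::-1].copy(); H=hsv(im); h,s,v=[H[...,i].astype(int) for i in range(3)]
dark=(v<60); 
# ledge
reg=np.zeros_like(dark); reg[70:180,50:125]=1
led=(v>150)&(s<60)&reg
for b,st,c in blobs(led,300): print("ledge",st,*world_rect(p,b,.064))
red=((h<6)|(h>174))&(s>150)
for b,st,c in blobs(red,300): print("red",st,*world_rect(p,b,.073))
u=(B-A)[:2]/np.linalg.norm((B-A)[:2]); n=np.array([-u[1],u[0]])
print("bay from deck", (A+B)[:2]/2+n*.075, u)
E
R='[0,0,0,-1,-0.47,0,1]'; true
python3 -m handwheel '[[0,0,0,-1,-0.47,0,1],[0,0,0,-1,-0.47,0,1],[0,0,0,-1,-0.47,0,1],[0,0,0,-1,-0.47,0,1],[0,0,0,-1,-0.47,0,1],[0,0,0,-1,-0.47,0,1],[0,0,0,-1,-0.47,0,1],[0,0,0,-1,-0.47,0,1]]' 60
python3 -m handwheel '[[0,0,0,-1,-0.47,0,1],[0,0,0,-1,-0.47,0,1],[0,0,0,0,0,0,1],[0,0,0,0,0,0,1]]'
python3 - <<'E'
from h import *
p=camera_params("wrist"); cv2.imwrite("pics/w1.png",read_camera("wrist")[:,:,::-1]); print(p,read_state()['ee_pos'])
E
```

```text
deck [ 0.4375 -0.0203  0.064 ] [0.7305 0.0385 0.064 ] 0.29879043119675686 11.343165067849487
mat [[ 0.4475 -0.061   0.002 ]
 [ 0.6969 -0.0612  0.002 ]
 [ 0.696  -0.2812  0.002 ]]
ledge [  59   82   58   86 2632] [482.1  64.3] [23.2 57. ] 11.4
red [ 312   44   44   54 1784] [658.4  99.9] [24.8 31. ] 11.4
bay from deck [0.5693 0.0827] [0.9805 0.1967]
time_s: 0.95
ee_pos: [0.5363, -0.2411, 0.2311]
eef_rot: [-0.0, 0.707, 0.707, -0.0]
contact_force: [1.4, -0.5, -0.3]
finger_gap: 0.0853
grip_force: 0.0
time_s: 1.35
ee_pos: [0.5085, -0.3005, 0.2311]
eef_rot: [-0.0, 0.708, 0.706, -0.0]
contact_force: [0.2, 0.8, -0.6]
finger_gap: 0.0852
grip_force: 0.0
{'fx': 415.3150347576845, 'fy': 415.3150347576845, 'cx': 318.7457268838727, 'cy': 238.25169549015828, 'rvec': array([-2.8337,  0.0041,  0.0021]), 'tvec': array([-0.508 , -0.3241,  0.2902])} [ 0.5092 -0.2993  0.2311]
```

View pics/w1.png

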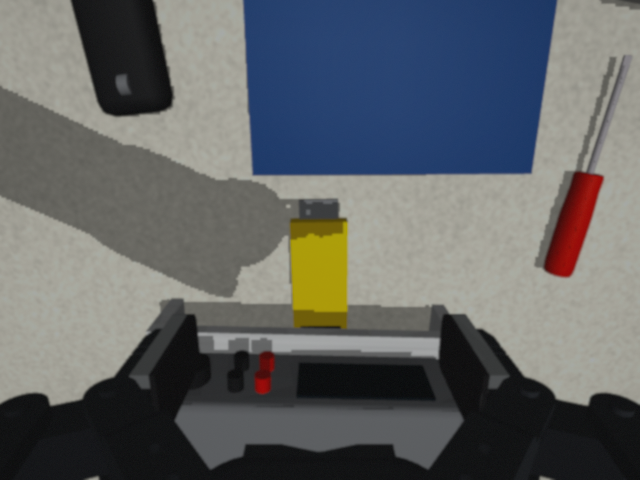

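The cover sticks out at columns 291..347, rows 220..327. Its tongue is at (320,209), and the shelf board's front edge runs along row ~330. The mouse and driver are well clear of it.

```bash
python3 - <<'E'
from h import *
p=camera_params("wrist"); im=cv2.imread("pics/w1.png")[:,:,::-1].copy(); H=hsv(im); h,s,v=[H[...,i].astype(int) for i in range(3)]
y=(h>18)&(h<34)&(s>130)
b=max(blobs(y,200),key=lambda t:t[1][4])[0]
for r in (225,231,237,250,270,290,305,315,322):
    c=np.where(b[r])[0]; print(r,c.min(),c.max(),v[r,(c.min()+c.max())//2],ray(p,[(c.min(),r),(c.max()+1,r)],.016)[:,:2].round(4).tolist())
print("lip",ray(p,[(300,200),(339,200)],.004),"wall foot/top",ray(p,[(319,219)],.0),ray(p,[(319,236)],.016))
print("board edge",ray(p,[(195,328),(440,330)],.052))
E
```

```text
225 290 346 113 [[0.4821, -0.3227], [0.5332, -0.3227]]
231 290 347 112 [[0.4819, -0.3283], [0.5342, -0.3284]]
237 291 346 165 [[0.4827, -0.334], [0.5334, -0.334]]
250 291 346 172 [[0.4825, -0.3464], [0.5336, -0.3465]]
270 291 346 173 [[0.482, -0.3661], [0.534, -0.3661]]
290 292 346 173 [[0.4826, -0.3863], [0.5344, -0.3864]]
305 293 346 172 [[0.4832, -0.402], [0.5347, -0.402]]
315 294 346 112 [[0.4839, -0.4126], [0.5349, -0.4126]]
322 294 346 111 [[0.4838, -0.4202], [0.5351, -0.4202]]
lip [[ 0.4908 -0.3025  0.004 ]
 [ 0.5263 -0.3025  0.004 ]] wall foot/top [[ 0.5081 -0.3214  0.    ]] [[ 0.5081 -0.333   0.016 ]]
board edge [[ 0.3996 -0.406   0.052 ]
 [ 0.6139 -0.4081  0.052 ]]
```

```bash
python3 -m handwheel '[[0,0,0,-0.4,0,0.7,1],[0,0,0,-0.4,0,1,1],[0,0,0,-0.4,0,1,1],[0,0,0,-0.4,0,1,1],[0,0,0,0,0,1,1],[0,0,0,0,0,1,1],[0,0,0,0,0,1,1],[0,0,0,0,0,0.5,1]]'
python3 -m handwheel '[[0,0,0,0,-0.03,0.3,1],[0,0,0,0,0,0.2,1],[0,0,0,0,0,0,1],[0,0,0,0,0,0,-1],[0,0,0,0,0,0,-1],[0,0,0,0,0,0,-1],[0,0,0,0,0,0,-1]]' 60
```

```text
time_s: 2.2
ee_pos: [0.5086, -0.3454, 0.0124]
eef_rot: [-0.002, 0.706, 0.708, -0.0]
contact_force: [0.8, 0.4, -0.5]
finger_gap: 0.0851
grip_force: 0.0
time_s: 2.9
ee_pos: [0.5089, -0.3485, 0.0017]
eef_rot: [0.001, 0.707, 0.707, 0.0]
contact_force: [-1.0, 1.0, 5.3]
finger_gap: 0.0504
grip_force: 63.3
```

```bash
python3 -m handwheel '[[0,0,0,0,0,-0.15,-1],[0,0,0,0,0,-0.05,-1],[0,0,0,0.5,0,0,-1],[0,0,0,0.9,0,0,-1],[0,0,0,0.9,0,0,-1],[0,0,0,0.9,0,0,-1],[0,0,0,0.5,0,0,-1],[0,0,0,0.3,0,0,-1]]'
python3 - <<'E'
from h import *
print(camera_params("wrist")); a=read_camera("wrist"); cv2.imwrite("pics/w2.png",a[:,:,::-1]); print(read_state()['ee_pos'],read_state()['finger_gap'])
E
```

```text
time_s: 3.7
ee_pos: [0.5081, -0.2259, 0.0063]
eef_rot: [-0.0, 0.706, 0.708, 0.0]
contact_force: [0.4, 0.2, -1.5]
finger_gap: 0.0505
grip_force: 62.5
{'fx': 415.3150347576845, 'fy': 415.3150347576845, 'cx': 318.7457268838727, 'cy': 238.25169549015828, 'rvec': array([-2.8339, -0.0014,  0.0011]), 'tvec': array([-0.5068, -0.1868,  0.098 ])}
[ 0.5082 -0.2254  0.0062] 0.05071476626332225
```

View pics/w2.png

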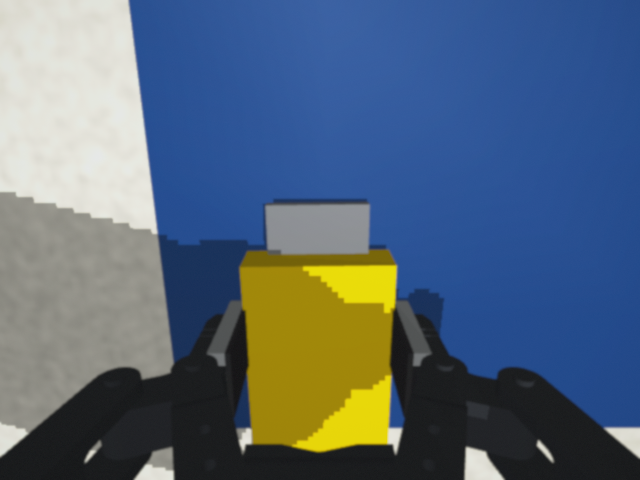

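The cover is held square between the fingers: tongue at (318,225), shell below it, mat underneath. Next I lift it, turn it towards the bay's heading and move over the mat.

```bash
python3 -m handwheel '[[0,0,0,0,0,-0.7,-1],[0,0,-0.5,0,0,-0.7,-1],[0,0,-1,0,0,0,-1],[0,0,-1,0,0,0,-1],[0,0,-1,0,0,0,-1],[0,0,-1,0,0,0,-1],[0,0,-1,0,0,0,-1],[0,0,-1,0,0,0,-1]]'
python3 -m handwheel '[[0,0,-1,0,0,0,-1],[0,0,-1,0,0,0,-1],[0,0,-1,0,0,0,-1],[0,0,-1,0,0,0,-1],[0,0,-1,0,0,0,-1],[0,0,-1,0,0,0,-1],[0,0,-1,0,0,0,-1],[0,0,-1,0,0,0,-1]]'
python3 -m handwheel '[[0,0,-1,0,0,0,-1],[0,0,-1,0,0,0,-1],[0,0,-1,0,0,0,-1],[0,0,-1,0,0,0,-1],[0,0,-1,0,0,0,-1],[0,0,-0.6,0,0,0,-1],[0,0,0,-0.65,0.7,0,-1],[0,0,0,-0.62,0.7,0,-1]]'
python3 -m handwheel '[[0,0,0,0,0,0,-1],[0,0,0,0,0,0,-1]]'
python3 - <<'E'
from h import *
s=read_state(); q=s['eef_rot']; M=R.from_quat(q[[1,2,3,0]]).as_matrix(); print(M,s['joints'],s['ee_pos'])
E
```

```text
time_s: 4.55
ee_pos: [0.5078, -0.2294, 0.0483]
eef_rot: [0.0, 0.48, 0.877, -0.0]
contact_force: [-0.2, -0.3, -0.7]
finger_gap: 0.051
grip_force: 62.8
time_s: 5.35
ee_pos: [0.5077, -0.2294, 0.0482]
eef_rot: [-0.0, 0.151, 0.988, -0.0]
contact_force: [0.6, -0.0, -0.9]
finger_gap: 0.0505
grip_force: 62.8
time_s: 6.15
ee_pos: [0.5378, -0.1816, 0.0483]
eef_rot: [-0.0, -0.089, 0.996, -0.0]
contact_force: [0.5, 1.0, -0.8]
finger_gap: 0.0505
grip_force: 62.9
time_s: 6.35
ee_pos: [0.5379, -0.1803, 0.0482]
eef_rot: [-0.0, -0.092, 0.996, -0.0]
contact_force: [-0.2, -0.0, -0.7]
finger_gap: 0.0503
grip_force: 62.9
[[-0.9832 -0.1823 -0.0003]
 [-0.1823  0.9832 -0.0004]
 [ 0.0003 -0.0003 -1.    ]] [ 0.3449  0.3395 -0.1177  1.8593  0.0487  0.9457  1.9595] [ 0.5379 -0.1803  0.0482]
```

```bash
python3 -m handwheel '[[0,0,0,0,0,0.6,-1],[0,0,0,0,0,0.6,-1],[0,0,0,0,0,0.28,-1],[0,0,0,0,0,0,-1],[0,0,0,0,0,0,1],[0,0,0,0,0,0,1],[0,0,0,0,0,0,1],[0,0,0,0,0,0,1]]'
python3 -m handwheel '[[0,0,0,0,0,0,1],[0,0,0,0,0,-0.5,1],[0,0,0,0,0,-1,1],[0,0,1,0,0,-1,1],[0,0,1,0,0,-1,1],[0,0,1,0,0,-1,1],[0,0,1,0,0,-1,1],[0,0,1,0,0,0,1]]'
python3 -m handwheel '[[0,0,1,0,0,0,1],[0,0,1,0,0,0,1],[0,0,1,0,0,0,1],[0,0,1,0,0,0,1],[0,0,1,0,0,0,1],[0,0,1,0,0,0,1],[0,0,1,0,0,0,1],[0,0,1,0,0,0,1]]'
python3 -m handwheel '[[0,0,1,0,0,0,1],[0,0,1,0,0,0,1],[0,0,1,0,0,0,1],[0,0,1,0,0,0,1],[0,0,1,0,0,0,1],[0,0,0,0,1,0,1],[0,0,0,0,0.5,0,1],[0,0,0,0,0,0,1]]'
python3 -m handwheel '[[0,0,0,0,0,0,1],[0,0,0,0,0,0,1]]'
python3 - <<'E'
from h import *
p=camera_params("wrist"); print(p,read_state()['ee_pos']); cv2.imwrite("pics/w3.png",read_camera("wrist")[:,:,::-1])
im=cv2.imread("pics/w3.png")[:,:,::-1].copy(); H=hsv(im); h,s,v=[H[...,i].astype(int) for i in range(3)]
y=(h>18)&(h<34)&(s>130)
b=[b for b,st,c in blobs(y,300)]
for x in b: print(x.sum(),*world_rect(p,x,.018))
E
```

```text
time_s: 7.15
ee_pos: [0.538, -0.18, 0.0041]
eef_rot: [0.0, -0.091, 0.996, -0.0]
contact_force: [-0.4, 0.6, 0.1]
finger_gap: 0.0853
grip_force: 0.0
time_s: 7.95
ee_pos: [0.5402, -0.1803, 0.1749]
eef_rot: [0.004, 0.128, 0.992, -0.0]
contact_force: [-0.0, -0.6, -0.3]
finger_gap: 0.0854
grip_force: 0.0
time_s: 8.75
ee_pos: [0.5379, -0.1796, 0.1702]
eef_rot: [0.0, 0.459, 0.888, 0.0]
contact_force: [-0.1, 0.3, 0.2]
finger_gap: 0.0855
grip_force: 0.0
time_s: 9.55
ee_pos: [0.5837, -0.1703, 0.1698]
eef_rot: [0.0, 0.639, 0.77, 0.001]
contact_force: [0.6, -0.3, -0.7]
finger_gap: 0.0855
grip_force: 0.0
time_s: 9.75
ee_pos: [0.5814, -0.1721, 0.1694]
eef_rot: [0.0, 0.64, 0.769, -0.0]
contact_force: [-0.5, 0.5, 0.2]
finger_gap: 0.0853
grip_force: 0.0
{'fx': 415.3150347576845, 'fy': 415.3150347576845, 'cx': 318.7457268838727, 'cy': 238.25169549015828, 'rvec': array([-2.8226, -0.2569, -0.0384]), 'tvec': array([-0.5396, -0.2816,  0.2389])} [ 0.5814 -0.1721  0.1694]
13584 [ 582.8 -171.3] [150.5  53.7] 10.4
```

View pics/w3.png

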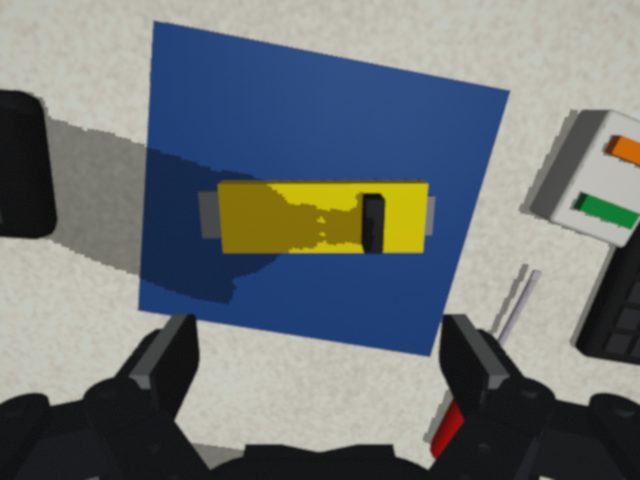

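Released: the cover lies flat on the mat at columns 198..435, rows 180..253, with its black grip at (372,222). Its measured size of 150x53 matches. Next I descend on the grip with the fingers closing along cover x.

```bash
python3 -m handwheel '[[0,0,0,0.02,0.6,0.3,1],[0,0,0,0,0.617,1,1],[0,0,0,0,0,1,1],[0,0,0,0,0,1,1],[0,0,0,0,0,1,1],[0,0,0,0,0,0.5,1],[0,0,0,0,0,0.19,1],[0,0,0,0,0,0,1]]' 80
python3 -m handwheel '[[0,0,0,0,0,0,-1],[0,0,0,0,0,0,-1],[0,0,0,0,0,0,-1],[0,0,0,0,0,0,-1],[0,0,0,0,0,0,-1],[0,0,0,0,0,0,-1],[0,0,0,0,0,0,-1],[0,0,0,0,0,0,-1]]' 80
python3 - <<'E'
from h import *
s=read_state(); q=s['eef_rot']; M=R.from_quat(q[[1,2,3,0]]).as_matrix(); print(M,s['joints'],s['ee_pos'])
E
```

```text
time_s: 10.6
ee_pos: [0.6178, -0.1645, 0.0194]
eef_rot: [-0.0, 0.64, 0.769, -0.0]
contact_force: [-0.4, -0.4, 0.6]
finger_gap: 0.0856
grip_force: 0.0
time_s: 11.4
ee_pos: [0.6182, -0.1644, 0.0198]
eef_rot: [0.0, 0.639, 0.769, 0.0]
contact_force: [-1.8, 0.1, 5.9]
finger_gap: 0.0126
grip_force: 79.4
[[-0.1822  0.9833  0.0007]
 [ 0.9833  0.1822 -0.0001]
 [-0.0002  0.0006 -1.    ]] [ 0.164   0.4945  0.0338  1.7003 -0.0198  0.9465  0.3885] [ 0.6182 -0.1644  0.0198]
```

```bash
cat > plan.py <<'E'
from h import *
import sys
BAY=np.array([.569,.0822,.048]); PSI=np.radians(11.35); G=np.array([.035,0,.0178])
def tcp(phi,xc,zc,back=0,up=0):
    B=R.from_euler('z',PSI); C=B*R.from_euler('y',-np.radians(phi))
    corner=BAY+B.apply([-.077,0,.007])
    return corner+C.apply(G-np.array([xc,0,zc])/1000+[back/1000,0,0])+[0,0,up/1000], C
def delta(phi,xc,zc,back=0,up=0):
    s=read_state(); q=s['eef_rot']; T=R.from_quat(q[[1,2,3,0]]); P,C=tcp(phi,xc,zc,back,up)
    # tool frame wanted: x=cover y, y=cover x, z=-cover z
    W=R.from_matrix(C.as_matrix()@np.array([[0,1,0],[1,0,0],[0,0,-1.]]))
    print("target",P,"shift units",T.inv().apply(P-s['ee_pos'])/.03,"turn units",np.degrees((T.inv()*W).as_rotvec())/5)
E
python3 -m handwheel '[[0,0,0,0,0,-0.3,-1],[0,0,0,0,0,-0.8,-1],[0,0,0,0,0,-1,-1],[0,0,0,0,0,-1,-1],[0,0,0,0,0,-1,-1],[0,0,-0.17,0,0,-1,-1],[-0.5,0,0,0,0,0,-1],[-0.9,0,0,0,0,0,-1]]'
python3 -m handwheel '[[-0.9,0,0,0,0,0,-1],[-0.9,0,0,0,0,0,-1],[-0.9,0,0,0,0,0,-1],[-0.9,0,0,0,0,0,-1],[0,0,0,0,0,0,-1],[0,0,0,0,0,0,-1]]'
python3 - <<'E'
from plan import *
delta(25,-80,5.5,25,60); print(read_state()['joints'],read_state()['ee_pos'],tcp(25,-80,5.5),tcp(0,-77,7)[0])
E
```

```text
time_s: 12.2
ee_pos: [0.6193, -0.1636, 0.1736]
eef_rot: [0.04, 0.632, 0.773, 0.048]
contact_force: [-0.6, 0.5, -2.5]
finger_gap: 0.0123
grip_force: 78.6
time_s: 12.8
ee_pos: [0.6175, -0.1644, 0.1725]
eef_rot: [0.137, 0.619, 0.755, 0.167]
contact_force: [0.4, -0.8, -0.8]
finger_gap: 0.0118
grip_force: 78.7
target [0.6128 0.091  0.1853] shift units [8.3791 1.5548 0.2534] turn units [-0.0215 -0.0007 -0.0061]
[ 0.305   0.1178  0.0012  1.9252 -0.3079  0.7366  0.6949] [ 0.6175 -0.1644  0.1725] (array([0.5906, 0.0865, 0.1147]), Rotation.from_matrix(array([[ 0.8886, -0.1968, -0.4144],
                            [ 0.1784,  0.9804, -0.0832],
                            [ 0.4226,  0.    ,  0.9063]]))) [0.6033 0.0891 0.0658]
```

```bash
python3 -m handwheel '[[0,0,0,0.6,0,0.03,-1],[0,0,0,0.95,0.2,0.03,-1],[0,0,0,0.95,0.2,0.03,-1],[0,0,0,0.95,0.2,0.03,-1],[0,0,0,0.95,0.2,0.03,-1],[0,0,0,0.95,0.2,0.03,-1],[0,0,0,0.95,0.25,0.03,-1],[0,0,0,0.95,0.25,0.04,-1]]'
python3 -m handwheel '[[0,0,0,0.8,0.25,0,-1],[0,0,0,0.33,0,0,-1],[0,0,0,0,0,0,-1],[0,0,0,0,0,0,-1]]'
python3 - <<'E'
from plan import *
delta(25,-80,5.5,25,60)
p=camera_params("wrist"); im=read_camera("wrist"); cv2.imwrite("pics/w4.png",im[:,:,::-1])
side=read_camera("side"); ps=camera_params("side"); 
B=R.from_euler('z',PSI)
for x,y,z in [(-77,28.5,16),(-77,-28.5,16),(-100,28.5,16),(-100,-28.5,16),(78,15,25),(78,-15,25)]: print((x,y,z),proj(p,BAY+B.apply([x/1e3,y/1e3,z/1e3])),end=' ')
c=cv2.resize(side[150:270,180:340],(800,600),interpolation=cv2.INTER_CUBIC); cv2.imwrite("pics/s4.png",c[:,:,::-1])
E
```

```text
time_s: 13.6
ee_pos: [0.6189, 0.0597, 0.1853]
eef_rot: [0.137, 0.618, 0.756, 0.167]
contact_force: [0.4, -0.1, -1.4]
finger_gap: 0.0125
grip_force: 78.6
time_s: 14.0
ee_pos: [0.6183, 0.0911, 0.1874]
eef_rot: [0.137, 0.619, 0.755, 0.167]
contact_force: [0.9, -0.7, -1.4]
finger_gap: 0.0123
grip_force: 78.6
target [0.6128 0.091  0.1853] shift units [ 0.0322 -0.1926 -0.0132] turn units [-0.0117  0.0091 -0.0044]
(-77, 28.5, 16) [[-15.193  208.8864]] (-77, -28.5, 16) [[ 10.7202 311.5708]] (-100, 28.5, 16) [[-74.4963 213.7454]] (-100, -28.5, 16) [[-42.6966 320.4322]] (78, 15, 25) [[284.0231 208.0572]] (78, -15, 25) [[285.2259 252.2531]]
```

View pics/w4.png

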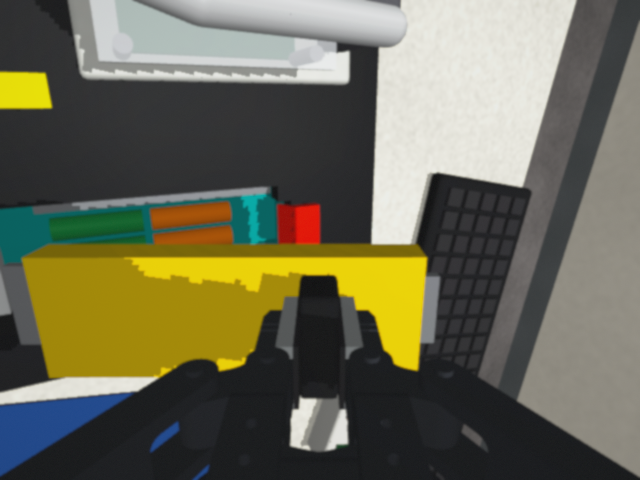

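The tilted cover spans columns 22..438 and hides half the bay. The catch is at (300,224), close to where I predicted, and the clamp tube is well away at the top. Before lowering I check the in-hand pose against its corners.

```bash
python3 - <<'E'
from plan import *
from scipy.optimize import least_squares
p=camera_params("wrist"); im=cv2.imread("pics/w4.png")[:,:,::-1].copy(); H=hsv(im); h,s,v=[H[...,i].astype(int) for i in range(3)]
b=max(blobs((h>18)&(h<34)&(s>130)&(np.arange(480)[:,None]>230),500),key=lambda t:t[1][4])[0]
for r in (262,300,340,370): c=np.where(b[r])[0]; print(r,c.min(),c.max()+1,end=' | ')
for c in (60,120,380,410): r=np.where(b[:,c])[0]; print(c,r.min(),r.max()+1,[int(x) for x in np.where(np.diff(v[r.min():r.max(),c])>25)[0]+r.min()],end=' | ')
s=read_state(); q=s['eef_rot']; T=R.from_quat(q[[1,2,3,0]])
X=np.array([[75,26,16],[75,-26,16],[-75,26,16],[-75,-26,16],[75,26,0],[-93,18,4],[-93,-18,4],[83,15,8],[83,-15,8]])/1e3
Y=X-G; W=s['ee_pos']+T.apply(np.c_[Y[:,1],Y[:,0],-Y[:,2]])
print(); print(np.c_[X*1e3,proj(p,W)].round(1))
E
```

```text
262 23 428 | 300 31 423 | 340 41 420 | 370 46 419 | 60 245 378 [] | 120 244 377 [] | 380 245 343 [256, 257] | 410 245 371 [256, 257] | 
[[ 75.   26.   16.  428.2 253.5]
 [ 75.  -26.   16.  418.1 373.1]
 [-75.   26.   16.   24.6 253.6]
 [-75.  -26.   16.   52.  373.1]
 [ 75.   26.    0.  418.4 240.2]
 [-93.   18.    4.    4.5 262.2]
 [-93.  -18.    4.   23.7 340.2]
 [ 83.   15.    8.  441.1 272.7]
 [ 83.  -15.    8.  434.7 339. ]]
```

```bash
python3 - <<'E'
from plan import *
p=camera_params("wrist"); im=cv2.imread("pics/w4.png")[:,:,::-1].copy(); g=im.sum(2).astype(int)//3
B=R.from_euler('z',PSI)
for x in (-20,0,20,40,60):
    u,w=proj(p,BAY+B.apply([x/1e3,.0285,.016]))[0]; u2,w2=proj(p,BAY+B.apply([x/1e3,.0305,.016]))[0]
    print(x,(round(u),round(w,1),round(w2,1)),g[int(w)-10:int(w)+12,int(round(u))])
H=hsv(im); red=((H[...,0]<6)|(H[...,0]>174))&(H[...,1]>150)
for b,st,c in blobs(red,200): print(st)
for Z in ((78,15,25),(90,15,25),(103,15,25),(83,15,16)): print(Z,proj(p,BAY+B.apply(np.array(Z)/1e3)))
E
python3 - <<'E'
from plan import *
p=camera_params("wrist")
im=cv2.imread("pics/w4.png"); cv2.imwrite("pics/w4c.png",cv2.resize(im[170:390,0:450],(800,391),interpolation=cv2.INTER_CUBIC))
E
```

```text
-20 (111, np.float64(197.4), np.float64(193.8)) [ 46  46  46  46  46  46  47  46  45  46  48  63  95 126 144 148 146 138
 120  99  83  74]
0 (150, np.float64(194.2), np.float64(190.7)) [ 49  49  48  49  46  48  47  47  48  48  52  73 109 139 150 151 151 146
 131 104  82  68]
20 (186, np.float64(191.2), np.float64(187.9)) [ 49  49  49  49  49  47  47  48  47  49  53  73 109 140 151 153 152 148
 132 104  81  68]
40 (220, np.float64(188.4), np.float64(185.2)) [ 48  48  48  47  49  49  48  48  48  48  51  70 106 139 151 154 153 149
 133 107  82  70]
60 (252, np.float64(185.8), np.float64(182.7)) [ 49  48  48  48  48  49  48  49  49  48  49  62  92 124 145 152 153 152
 148 141 130 116]
[ 277  203   44   40 1668]
(78, 15, 25) [[284.1393 206.8358]]
(90, 15, 25) [[301.4822 204.9865]]
(103, 15, 25) [[319.5875 203.0558]]
(83, 15, 16) [[286.4932 203.2255]]
```

View pics/w4c.png

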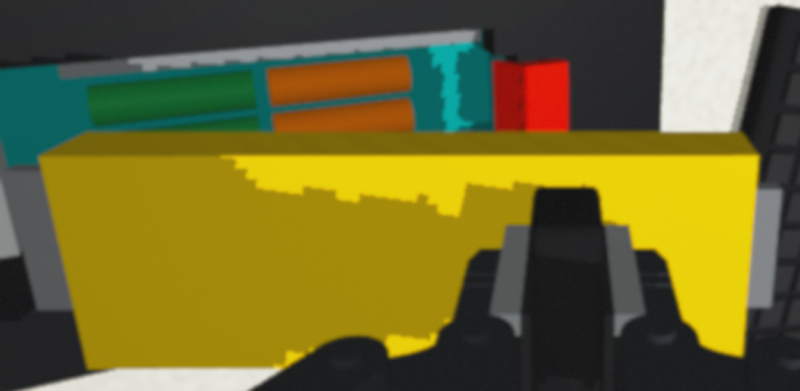

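```bash
python3 - <<'E'
from plan import *
delta(25,-81,7,25,0); 
a=tcp(25,-81,7,25,60)[0]; 
E
```

```text
target [0.6143 0.0913 0.1244] shift units [ 0.0571 -0.9992  1.8509] turn units [-0.0086  0.0143 -0.0206]
```

```bash
python3 -m handwheel '[[0,0,0,0.02,-0.25,0.46,-1],[0,0,0,0.02,-0.25,0.46,-1],[0,0,0,0.01,-0.25,0.46,-1],[0,0,0,0,-0.15,0.27,-1],[0,0,0,0,-0.1,0.2,-1],[0,0,0,0,0,0,-1],[0,0,0,0,0,0,-1]]'
python3 - <<'E'
from plan import *
delta(25,-81,7,0,0); delta(25,-81,7,25,0)
E
```

```text
time_s: 14.8
ee_pos: [0.6146, 0.0927, 0.1252]
eef_rot: [0.137, 0.619, 0.755, 0.168]
contact_force: [0.4, 0.2, -0.6]
finger_gap: 0.0123
grip_force: 78.7
target [0.5921 0.0868 0.1138] shift units [-0.0436 -0.8622  0.0154] turn units [ 0.0066  0.0023 -0.0036]
target [0.6143 0.0913 0.1244] shift units [-0.0433 -0.0289  0.0159] turn units [ 0.0066  0.0023 -0.0036]
```

```bash
python3 -m handwheel '[[0,0,0,-0.02,-0.2,0.01,-1],[0,0,0,-0.02,-0.2,0,-1],[0,0,0,0,-0.16,0,-1],[0,0,0,0,0,0,-1]]'
python3 -m handwheel '[[0,0,0,0,-0.15,0,-1],[0,0,0,0,-0.15,0,-1],[0,0,0,0,0,0,-1],[0,0,0,0,0,0,-1]]'
python3 - <<'E'
from plan import *
delta(25,-81,7,0,0); s=read_state(); print(s['contact_force'],s['moment'])
p=camera_params("wrist"); im=read_camera("wrist"); cv2.imwrite("pics/w5.png",im[:,:,::-1])
E
```

```text
time_s: 15.2
ee_pos: [0.5987, 0.0884, 0.1168]
eef_rot: [0.137, 0.619, 0.755, 0.167]
contact_force: [0.1, 0.3, -0.9]
finger_gap: 0.0125
grip_force: 78.7
time_s: 15.6
ee_pos: [0.5916, 0.0871, 0.1134]
eef_rot: [0.137, 0.619, 0.755, 0.167]
contact_force: [0.2, -0.2, -1.7]
finger_gap: 0.0125
grip_force: 78.7
target [0.5921 0.0868 0.1138] shift units [-0.0122  0.0184 -0.0051] turn units [-0.0011  0.0003 -0.    ]
[ 0.1891 -0.1521 -1.7086] [-0.0455  0.53    0.0628]
```

View pics/w5.png

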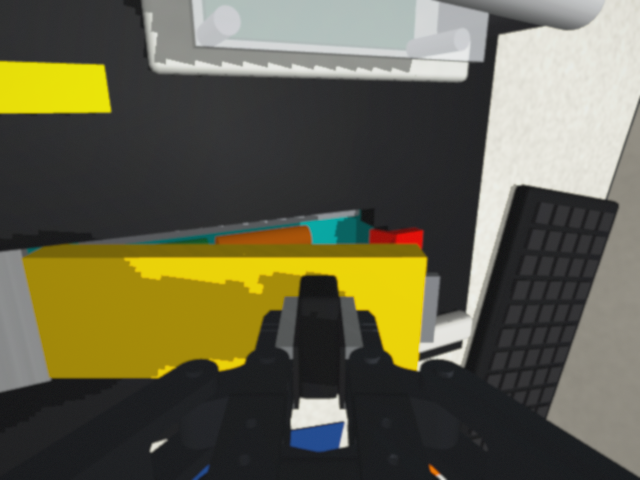

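The tongue has gone under the ledge: the ledge at (20,320) abuts the cover's front, with no contact force. The cover sits about 1 mm to -y of the ledge's middle, so I will nudge it while pivoting.

```bash
python3 - <<'E'
from plan import *
Wm=np.array([[0,1,0],[1,0,0],[0,0,-1.]])
ph=[25,21,17,13,9,6,3,0]; prev=None
for f in ph:
    P,C=tcp(f,-77-4*f/25,7); W=R.from_matrix(C.as_matrix()@Wm)
    if prev: print(f,(prev[0].inv()*W).as_rotvec(degrees=True)[0]/5, prev[0].inv().apply(P-prev[1])/.03)
    prev=(W,P)
E
```

```text
21 0.7999999999999998 [ 0.     -0.0056  0.2691]
17 0.7999999999999997 [ 0.     -0.0055  0.2676]
13 0.7999999999999998 [-0.     -0.0055  0.2661]
9 0.8000000000000007 [ 0.     -0.0054  0.2646]
6 0.5999999999999999 [-0.     -0.0023  0.1976]
3 0.6000000000000003 [-0.     -0.0023  0.1967]
0 0.6000000000000001 [ 0.     -0.0023  0.1959]
```

```bash
python3 -m handwheel '[[0.4,0,0,0.03,0.01,0.13,-1],[0.4,0,0,0,0,0.13,-1],[0.4,0,0,0,0,0.13,-1],[0.4,0,0,0,0,0.13,-1],[0.4,0,0,0,-0.01,0.13,-1],[0.4,0,0,0,0,0.13,-1],[0,0,0,0,0,0,-1]]'
python3 -m handwheel '[[0.4,0,0,0,0,0.13,-1],[0.4,0,0,0,-0.01,0.13,-1],[0,0,0,0,0,0,-1],[0,0,0,0,0,0,-1]]'
python3 - <<'E'
from plan import *
delta(9,-77-4*9/25,7); delta(0,-77,7)
s=read_state(); print(s['moment'])
E
```

```text
time_s: 16.35
ee_pos: [0.6, 0.0898, 0.0911]
eef_rot: [0.071, 0.63, 0.769, 0.087]
contact_force: [-0.2, -0.0, -0.8]
finger_gap: 0.0123
grip_force: 78.6
time_s: 16.75
ee_pos: [0.6006, 0.0898, 0.0838]
eef_rot: [0.05, 0.632, 0.771, 0.061]
contact_force: [0.3, -0.2, -1.1]
finger_gap: 0.0122
grip_force: 78.6
target [0.6017 0.0888 0.0834] shift units [-0.0429  0.0281  0.0166] turn units [ 0.0118 -0.001  -0.0001]
target [0.6033 0.0891 0.0658] shift units [-0.043  -0.0102  0.605 ] turn units [ 1.8118 -0.001  -0.    ]
[0.0004 0.1376 0.0116]
```

```bash
python3 -m handwheel '[[0.3,0,0,0,0.02,0.1,-1],[0.3,0,0,0,0,0.1,-1],[0.3,0,0,0,0,0.1,-1],[0.3,0,0,0,0,0.1,-1],[0,0,0,0,0,0,-1]]'
python3 -m handwheel '[[0.3,0,0,0,0,0.1,-1],[0.3,0,0,0,0,0.1,-1],[0,0,0,0,0,0,-1],[0,0,0,0,0,0,-1]]'
python3 - <<'E'
from plan import *
delta(0,-77,7)
s=read_state(); print(s['moment'])
E
```

```text
time_s: 17.25
ee_pos: [0.6026, 0.0903, 0.0714]
eef_rot: [0.016, 0.634, 0.773, 0.019]
contact_force: [-3.5, -1.0, 0.6]
finger_gap: 0.0124
grip_force: 79.2
time_s: 17.65
ee_pos: [0.6033, 0.0904, 0.0658]
eef_rot: [-0.0, 0.634, 0.774, 0.0]
contact_force: [0.8, 0.2, -0.2]
finger_gap: 0.0123
grip_force: 78.9
target [0.6033 0.0891 0.0658] shift units [-0.0444 -0.0085 -0.0006] turn units [-0.0001 -0.0019 -0.0001]
[ 0.0112 -0.0634  0.0463]
```

```bash
python3 -m handwheel '[[0,0,0,0,0,0.04,-1],[0,0,0,0,0,0.03,-1],[0,0,0,0,0,0,-1]]'
python3 -m handwheel '[[0,0,0,0,0,0,-0.3],[0,0,0,0,0,0,-0.3],[0,0,0,0,0,-0.3,-0.3],[0,0,0,0,0,-0.5,-0.3],[0,0,0,0,0,-1,-0.3],[0,0,0,0,0,-1,-0.3],[0,0,0,0,0,-1,-0.3],[0,0,0,0,0,-1,-0.3]]'
python3 -m handwheel '[[0,0,0,-0.8,0,0,-0.3],[0,0,0,-0.8,0,0,-0.3],[0,0,0,0,0,0,-0.3],[0,0,0,0,0,0,-0.3]]'
python3 - <<'E'
from plan import *
p=camera_params("wrist"); im=read_camera("wrist"); cv2.imwrite("pics/w6.png",im[:,:,::-1]); H=hsv(im); h,s,v=[H[...,i].astype(int) for i in range(3)]
for b,st,c in blobs((h>18)&(h<34)&(s>130),1500): print("yellow",st,*world_rect(p,b,.064))
for b,st,c in blobs(((h<6)|(h>174))&(s>150),300): print("red",st,*world_rect(p,b,.073))
print(BAY)
E
```

```text
time_s: 17.95
ee_pos: [0.6033, 0.0905, 0.0657]
eef_rot: [0.0, 0.634, 0.774, 0.0]
contact_force: [-7.1, -1.0, 15.1]
finger_gap: 0.0123
grip_force: 81.1
time_s: 18.75
ee_pos: [0.6029, 0.0903, 0.2107]
eef_rot: [0.0, 0.634, 0.774, 0.001]
contact_force: [0.5, 0.7, 0.1]
finger_gap: 0.0299
grip_force: 0.0
time_s: 19.15
ee_pos: [0.6124, 0.0428, 0.209]
eef_rot: [0.0, 0.634, 0.773, 0.0]
contact_force: [0.1, 1.0, -0.7]
finger_gap: 0.0299
grip_force: 0.0
yellow [  32    0  169   33 5304] [462.9 147.4] [103.   17.9] 11.2
yellow [  154   114   227    80 16365] [568.6  81.7] [151.5  53.3] 11.2
red [ 382  131   43   48 1903] [657.1 100. ] [27.1 30.7] 11.2
[0.569  0.0822 0.048 ]
```

View pics/w6.png

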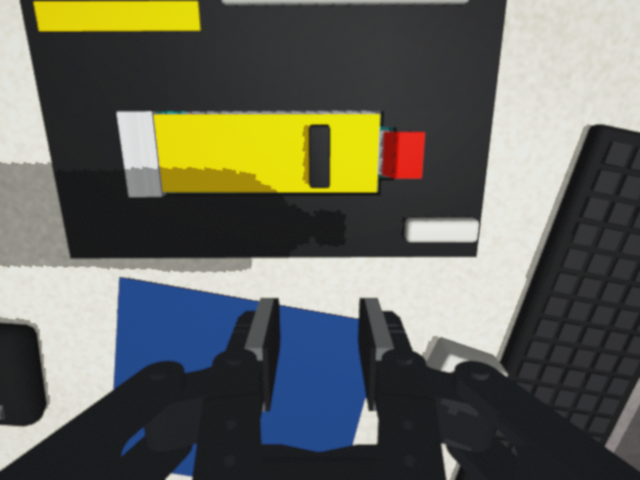

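The cover lies in the bay at columns 154..381, rows 114..194, measured at (568.6, 81.7) mm and 11.2°, which is the bay pose. The catch at (404,155) is fully forward over its tail, and the robot is clear of everything.

```bash
python3 -c "
from rig import *
print(sign_off())"
```

```text
the job is handed in; nothing more can be done
None
```

I drew the cover out, laid it on the mat, took it again, hooked it and pivoted it home. The last picture shows it at the bay pose with the catch forward over its tail, and the job is handed in (about 19 s used; no verdict was returned).

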